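Hold the pump's filter hatch shut over its quarter-turn studs

TASK

The filter hatch of the bench pump cannot be shut because its two quarter-turn wing studs stand across the slots in it. Turn both studs until their wings line up with the slots, bring the sprung hatch down over them until it lies flush on its frame, and finish while still holding it pressed shut, with the wings standing up through the slots and not turned over them, so that I can lock them. Leave the other things on the bench where they are.

Things in the scene. Friction and masses are not known exactly. Their poses are not given: they have to be found in the camera images.
- pump: white bench vacuum pump, 250 x 300 mm, standing on the table, too heavy to shift; origin under its centre, z up, x from its front (gauge, knob, switch) to its hinge side, y to its left. Its flat top (deck) is 95 mm above the table, with the filter bay, 134 x 240 mm, in it. Hinge line at x = +105 mm; wing studs in front of the bay at x = -72 mm, y = +100 and -100 mm
- hatch_hinge (a point): point on the hatch's hinge line, half-way along it, 99.5 mm above the table. The point turns with the hatch: its y lies along the hinge line (to the pump's left), its x and z are parallel to the pump's when the hatch is shut. The hatch, an aluminium sheet 200 mm long to its front edge, 270 mm wide and 3 mm thick, extends from it along its own -x
- hatch_pad (a point): centre of the black rubber push pad (26 x 70 mm, 2 mm proud) at the middle of the hatch's front edge, on the outer face; axes as hatch_hinge, z out of the outer face, 178 mm from the hinge line. With the hatch shut it is 103 mm above the table. The two slots, 16 x 40 mm, long side parallel to the front edge, are centred 176 mm from the hinge line and 100 mm either side of the middle
- hatch (a joint): angle of the hatch in rad: 0 = shut flush on the frame, 1.45 = fully open (start: nearly upright, underside to the robot, front edge 0.30 m above the table). A hinge spring lifts it open whenever it is let go: pushing at the pad takes about 2 N when open, 6 N when shut. A wing more than about 8 degrees askew stops it at about 0.13 rad; one in line passes through its slot
- stud_left (a joint): angle in rad of the wing stud on the pump's left (y +100 mm), counterclockwise from above, range -0.25 to 3.39. At 0 and equally at 3.14 the wing is parallel to the front edge and in line with the slot; it starts 0.6 rad or more out of line. It turns stiffly (0.06 N m) and stays where it is left
- stud_right (a joint): the same for the wing stud on the pump's right (y -100 mm)
- stud_left_wing (a point): middle of the left stud's steel wing: an upright flat plate 32 mm long (along its y), 9 mm thick (along its x), 19 mm tall, its top 122.5 mm and this point 113 mm above the table, its underside 8.5 mm above the deck; turns about its vertical axis with the stud. With the hatch shut 18.5 mm of it stand above the hatch's sheet
- stud_right_wing (a point): the same point of the right stud's wing
- timer: bystander: small bench timer, 59 x 70 x 29 mm
- marker: bystander: black marker pen lying on the table, 138 mm long
- spirit_bottle: bystander: white wash bottle with a spout, 80 mm wide, 225 mm tall
- tip_box: bystander: pipette tip box, 134 x 91 x 76 mm
- tube_rack: bystander: rack of small tubes, 66 x 129 x 49 mm

How it is judged:
By the outcome, as a careful person would: the job done as asked, in the order asked, and still so for the second after the job is handed in, while the arm keeps its last pose, push and grip.
It also fails if it takes over 58 s, if anything falls off the work surface, if the arm or the gripper's body presses on something with over 40 N, if the wrist force passes 120 N, or if a joint passes its speed limit or range.

ROBOT

A 6-joint arm with a two-finger parallel gripper is mounted at the origin on a cart in front of the work surface, level with it; the furniture and walls round the work are solid. World frame = base frame: x ahead of the robot, y to its left, z up, the work surface at z = 0. Lengths are in m, angles in rad, forces in N, time in s.
With the tool pointing down it reaches from about 0.35 to 0.975 m from the base axis. Payload 4.9 kg.
Tool frame: the origin (TCP) lies between the finger pads; the fingertips stand 14 mm ahead of it and the grasp point (between the pads) lies 5 mm behind it (manip.finger_overhang is the distance from the TCP to the fingertips, in m); z points along the fingers, y is the line along which they close (so a half turn about z gives the same grasp; the last joint's range is limited). The gripper opens to 85 mm and grips with 20 to 120 N. Pads are 22 mm wide; open, the fingers measure 114 mm over their backs; the gripper's body (76 mm by 85 mm) begins 54 mm behind the grasp point. The pads swing forward as they close: fully open they stand 13 mm farther back than shut.
Start: joints at [-1.412, 0.053, 1.613, -0, 1.476, -0.119], TCP at [0.171, -0.601, 0.245] pointing down, gripper open.
Joint ranges: [-3.01, 3.01], [-1.01, 2.22], [0.06, 2.58], [-1.02, 4.17], [0.09, 2.62], [-3.14, 3.14]. Speed limits (rad/s): [2.57, 2.57, 3.14, 3.14, 3.14, 3.14].

INTERFACE

Orientations are given as a unit quaternion [w, x, y, z].
In Python, from plant import manip, grab_frame gives the robot as it stands.
- The arm moves only by the tool servo_tool, never from a script. Its argument "deltas" is a list that holds one entry, the list of rows, each a list of 5 numbers: the opening in per cent of the stroke, from 0 (shut) to 100 (fully open), then the shift along the world's x, y, z in m, then the turn about the world's z in degrees. A call has exactly 8 rows; each row shifts and turns the commanded pose from where the row before left it; what a row does not reach is not made up. A row lasts 1/10 s, in which the tool goes at most 50 mm and 8.59 degrees, less where a joint would pass 70% of its speed; a pose out of reach is approached as far as the arm can. A call is refused whole if a number of a shift passes 0.05 or a number of a turn 8.59, either way. A call with a gripper value outside its range is refused whole. The fingers move at their own pace and stop on an object; the grip force is fixed at half the most. Time passes only in rows, so rows that do not move let the fingers close, or fill a call up. It gives the time, the measured TCP pose, the force, the opening and the grip force at its end, in the units of the state.
- manip.state(): the state, without advancing time (a new reading comes with each control period).
- grab_frame(name): name is "scene" or "top" or "wrist"; returns a dict with "pixels" (420x560x3 uint8, red, green, blue), "z_map" (420x560 float32, m along the optical axis (not along the pixel's ray), 0 where there is no reading), "fx", "fy", "cx", "cy" (pixels), "rvec" (rotation vector, rad) and "tvec" (3), from world to camera coordinates, as OpenCV has them; the wrist camera has in their place "T_tool_cam" (4x4, takes a point from camera to tool coordinates, whose origin is the TCP and whose axes are the flange's). Camera axes: x right, y down, z forward; pixel columns grow to the right and rows downward; lengths in m; the calibration is good to about 2 mm. The wrist camera is an equidistant fisheye: a pixel r from the principal point sees the ray r / f radians off the axis. A picture is of the moment at which its call begins: read the wrist's pose just before it.
- manip.job_done(): hands the job in; it is judged then, once.
The state is a dict: "time": time; "joint_pos": joint angles; "joint_vel": joint speeds; "joint_efforts": joint torques, N m; "tool_pos": TCP position; "tool_rot": TCP orientation; "contact_force": force on the tool from outside, world axes, zero at the start; "ft_torque": the same for the moment, N m; "gripper_width": opening from 0.0 (shut) to 1.0 (fully open); "grasp_force": force on a finger pad.
Only numpy, scipy, OpenCV 4.12 (cv2) and the standard library are available. Lean on these libraries where they do the work, as an engineer would, in place of code of your own. Each camera call takes 0.05 s, during which the arm holds its last target. There are 200 camera calls.

## Working session

There is one attempt and no reset: what is moved stays moved. The work goes in short steps, Python scripts to look and compute and a tool call to move; the robot and the scene stay as the last step left them, time stands still between calls to the robot, and variables do not carry over. Pictures are saved under pics/ and viewed, at most 10 in all, crops included, and the job is handed in when it is done.

Besides the shell and the picture viewer there is one more tool, called after "Call:" as name([rows], argument=value, ...), one row to a line, values as JSON. servo_tool: Moves the arm, as the interface text tells. Its arguments: {"type":"object","properties":{"deltas":{"type":"array"}},"required":["deltas"]}

```bash
mkdir -p pics; python3 - <<'E'
from plant import manip, grab_frame
import cv2,numpy as np
ims=[]
for n in("scene","top"):
    f=grab_frame(n);np.savez(f"{n}0.npz",**f)
    cv2.imwrite(f"pics/{n}0.png",f["pixels"][...,::-1])
    print(n,f["fx"],f["cx"],f["cy"],f["rvec"],f["tvec"])
print(manip.state())
E
```

```text
scene 445.09447687899217 280.41463766472566 213.96653791903458 [ 1.24070685 -2.13540176  1.0896309 ] [0.2164913  0.36145829 0.8751426 ]
top 531.4298575057844 281.24694227096614 209.01059269287134 [ 2.19117447 -2.1524923   0.15388468] [-0.08518933  0.55270698  1.5266071 ]
{'time': 0.1, 'joint_pos': array([-1.41202296e+00,  5.32619209e-02,  1.61415757e+00,  1.76980876e-05,
        1.47598350e+00, -1.18986295e-01]), 'joint_vel': array([ 5.25109383e-06, -1.72474325e-03, -2.32758048e-03,  9.36686022e-04,
       -3.47024381e-03, -1.17057896e-03]), 'joint_efforts': array([ 9.27169240e-04, -3.94904888e+01, -3.71360850e+01, -3.11690496e-05,
        3.92705173e-03,  7.62669885e-06]), 'tool_pos': array([ 0.17130442, -0.60051104,  0.24420333]), 'tool_rot': array([-9.05163146e-04,  9.90371398e-01,  1.38432925e-01, -9.19899218e-06]), 'contact_force': array([ 1.10422617,  0.41333046, -0.84420017]), 'ft_torque': array([ 0.00658597, -0.00154159,  0.03731292]), 'grasp_force': 0.0, 'gripper_width': 1.0021674772001885}
```

View pics/scene0.png

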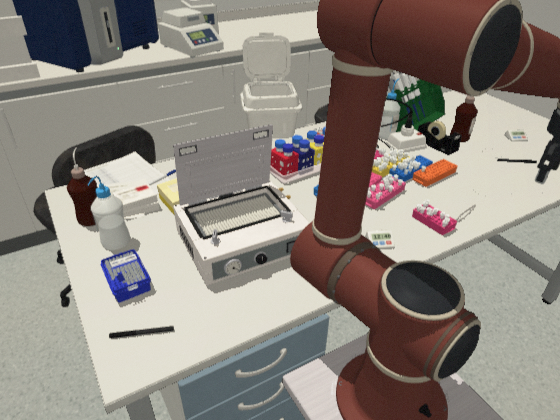

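View pics/top0.png

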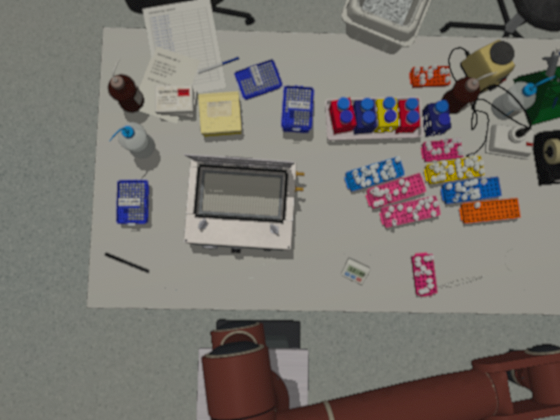

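The scene view shows the pump with its hatch upright, facing the robot. In the top view the deck spans columns 187–295, rows 160–250, with the studs near (203,226) and (280,228). Next I'll measure the deck pose.

```bash
cat > h.py <<'E'
import numpy as np,cv2
from scipy.spatial.transform import Rotation as R
def cast(f,uv,z):
    Rm=cv2.Rodrigues(f["rvec"])[0];c=-Rm.T@f["tvec"]
    d=np.c_[(np.atleast_2d(uv)-[f["cx"],f["cy"]])/[f["fx"],f["fy"]],np.ones(len(np.atleast_2d(uv)))]@Rm
    return c+d*((z-c[2])/d[:,2])[:,None]
def points(f):
    v,u=np.mgrid[:420,:560];z=f["z_map"];Rm=cv2.Rodrigues(f["rvec"])[0]
    p=np.stack([(u-f["cx"])/f["fx"]*z,(v-f["cy"])/f["fy"]*z,z],-1)
    return (p-f["tvec"])@Rm
E
python3 - <<'E'
from h import *
f=dict(np.load("top0.npz"));P=points(f)
m=((abs(P[...,2]-.095)<.012)&(f["z_map"]>0)).astype(np.uint8)
m[:150]=0;m[260:]=0;m[:,:180]=0;m[:,305:]=0
m=cv2.morphologyEx(m,cv2.MORPH_OPEN,np.ones((3,3),np.uint8))
c=max(cv2.findContours(m,0,2)[0],key=cv2.contourArea)[:,0]
w=cast(f,c.astype(float),.095)[:,:2]
r=cv2.minAreaRect((w*1000).astype(np.float32));print(r,cv2.boxPoints(r))
g=f["pixels"][150:260,180:305]
# wing heights
hi=(P[...,2]>.110)&(P[...,2]<.14);hi[:215]=0;hi[240:]=0
for s in((190,220),(265,295)):
    h=hi.copy();h[:,:s[0]]=0;h[:,s[1]:]=0;v,u=np.nonzero(h);print(len(u),P[v,u].mean(0) if len(u) else 0,u.mean(),v.mean())
cv2.imwrite("pics/crop.png",cv2.resize(g[...,::-1],None,fx=5,fy=5,interpolation=cv2.INTER_CUBIC))
f=dict(np.load("scene0.npz"));P=points(f)
g=f["pixels"];v,u=np.nonzero((P[...,2]>.26)&(P[...,2]<.33)&(P[...,0]>.4)&(P[...,0]<.9)&(P[...,1]>-.1)&(P[...,1]<.6)&(g.min(-1)>60))
print(len(u),np.percentile(P[v,u],[5,50,95],axis=0))
from plant import grab_frame
f=grab_frame("wrist");print({k:f[k] for k in f if k not in("pixels","z_map")})
E
```

```text
((561.9585571289062, 41.92401123046875), (299.770751953125, 244.04119873046875), 87.24090576171875) [[ 432.8644  -101.91395]
 [ 676.62274 -113.66128]
 [ 691.05273  185.76196]
 [ 447.29437  197.50931]]
45 [0.49771798 0.14447558 0.12145103] 201.8 224.11111111111111
40 [ 0.48861658 -0.05428979  0.12179196] 274.025 228.725
1225 [[ 0.64350187 -0.07929571  0.26218637]
 [ 0.65097201  0.04827402  0.28283356]
 [ 0.65779755  0.16605369  0.29909202]]
{'fx': 325.19226210127806, 'fy': 325.19226210127806, 'cx': 283.19245073117344, 'cy': 208.04044135299426, 'T_tool_cam': array([[ 9.08252786e-04, -9.65559299e-01, -2.60181505e-01,
         6.48622231e-02],
       [ 9.99999470e-01,  7.50646444e-04,  7.05117953e-04,
         3.92150153e-04],
       [-4.85528875e-04, -2.60182007e-01,  9.65559469e-01,
        -1.29148815e-01],
       [ 0.00000000e+00,  0.00000000e+00,  0.00000000e+00,
         1.00000000e+00]])}
```

View pics/crop.png

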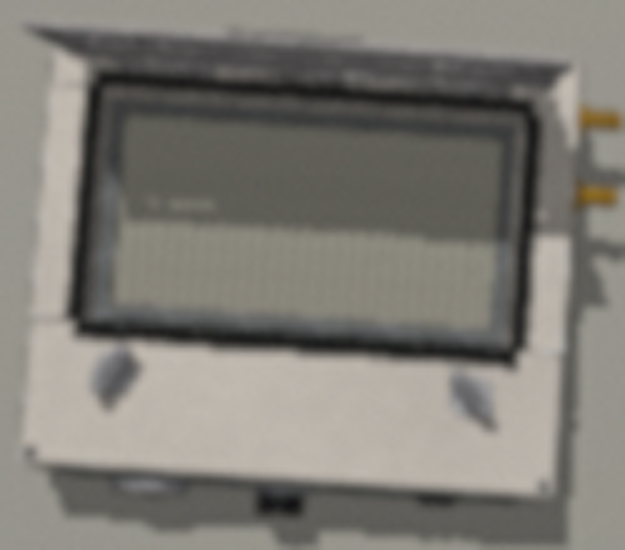

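The crop shows the left wing at about (116,377), pointing up and to the right. The right wing is at about (473,398), pointing down and to the right. The deck measures 244–250 x 300 mm with a yaw of −2.8°. The predicted stud positions match the measured ones to within 1 mm: left (0.498, 0.145) and right (0.488, −0.055). I'll go to the right stud first.

Call:
servo_tool([
  [[60,0.0198,0.0341,0,1.3],[60,0.0198,0.0341,0,1.3],[60,0.0198,0.0341,0,1.3],[60,0.0198,0.0341,0,1.3],[60,0.0198,0.0341,0,1.3],[60,0.0198,0.0341,0,1.3],[60,0.0198,0.0341,0,1.3],[60,0.0198,0.0341,0,1.3]],
])

```text
time: 0.95
tool_pos: [0.3302, -0.3266, 0.245]
tool_rot: [-0.0, 0.974, 0.228, 0.0]
contact_force: [0.7, 0.0, 1.2]
gripper_width: 0.597
grasp_force: 0.0
```

Call:
servo_tool([
  [[60,0.0198,0.0341,0,1.3],[60,0.0198,0.0341,0,1.3],[60,0.0198,0.0341,0,1.3],[60,0.0198,0.0341,0,1.3],[60,0.0198,0.0341,0,1.3],[60,0.0198,0.0341,0,1.3],[60,0.0198,0.0341,0,1.3],[60,0.0198,0.0341,0,1.3]],
])

```text
time: 1.75
tool_pos: [0.4886, -0.0538, 0.2451]
tool_rot: [0.0, 0.949, 0.315, -0.0]
contact_force: [0.4, -0.4, 0.7]
gripper_width: 0.602
grasp_force: 0.0
```

```bash
cat >> h.py <<'E'
def wpoints(f,s):
    v,u=np.mgrid[:420,:560];z=f["z_map"];a=u-f["cx"];b=v-f["cy"];r=np.hypot(a,b)+1e-9;t=r/f["fx"]
    k=np.tan(t)/r*z
    p=np.stack([a*k,b*k,z],-1)@f["T_tool_cam"][:3,:3].T+f["T_tool_cam"][:3,3]
    q=s["tool_rot"];return R.from_quat([q[1],q[2],q[3],q[0]]).apply(p.reshape(-1,3)).reshape(p.shape)+s["tool_pos"]
def axis(P,c,lo=.116,hi=.13,r=.028):
    m=(P[...,2]>lo)&(P[...,2]<hi)&(np.hypot(P[...,0]-c[0],P[...,1]-c[1])<r)
    q=P[m][:,:2];box=cv2.minAreaRect((q*1000).astype(np.float32));w=q-q.mean(0)
    e=np.linalg.svd(w,full_matrices=False)[2][0]
    return len(q),P[m].mean(0).round(4),box,np.degrees(np.arctan2(e[1],e[0]))%180
def look(name):
    from plant import manip,grab_frame
    s=manip.state();f=grab_frame("wrist");cv2.imwrite(f"pics/{name}.png",f["pixels"][...,::-1])
    y=R.from_quat(s["tool_rot"][[1,2,3,0]]).as_matrix()
    print(s["time"],s["tool_pos"].round(4),"closing dir",np.degrees(np.arctan2(y[1,1],y[0,1])),s["joint_pos"].round(2),s["contact_force"].round(1))
    return f,wpoints(f,s)
E
python3 - <<'E'
from h import *
f,P=look("w1")
print(axis(P,(.488,-.055)))
m=(abs(P[...,2]-.095)<.004)&(P[...,0]<.7)
v,u=np.nonzero(m);q=P[m];print(len(q),q[:,2].mean(),q.min(0),q.max(0))
E
```

```text
1.75 [ 0.4886 -0.0538  0.2451] closing dir -53.220764803637366 [-0.26 -0.28  1.92 -0.    1.5   0.67] [ 0.4 -0.4  0.7]
(424, array([ 0.4922, -0.0528,  0.1225]), ((491.62799072265625, -53.25331115722656), (31.241779327392578, 8.957945823669434), 41.30723190307617), np.float64(41.45698929919712))
31869 0.0958716468034927 [ 0.43662433 -0.11186583  0.09100139] [0.68273658 0.19839756 0.09899974]
```

View pics/w1.png

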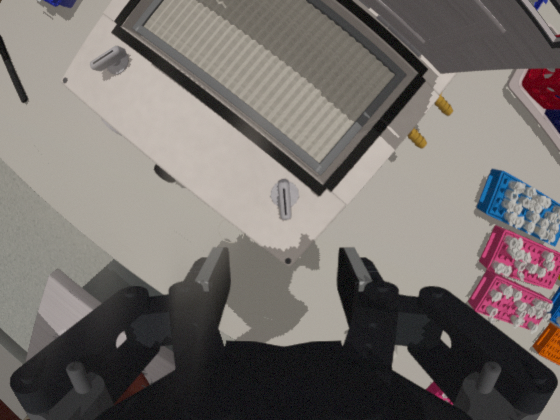

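In the wrist view the right wing is at (285,200) and the left wing at (110,58). The right wing measures 31 x 9 mm with its top at 0.1225, which matches the given sizes. I'll descend on it and measure the left wing from the same camera.

```bash
python3 - <<'E'
from h import *
f,P=look("w2")
for c in((.488,-.055),(.498,.145)): print(axis(P,c))
E
```

```text
1.8 [ 0.4904 -0.0496  0.2451] closing dir -52.94149053254614 [-0.25 -0.27  1.91  0.    1.5   0.67] [-2.3  3.7 -0.9]
(423, array([ 0.4922, -0.0528,  0.1224]), ((491.3039855957031, -53.45724105834961), (32.13254928588867, 8.949552536010742), 41.297916412353516), np.float64(41.141019651582866))
(367, array([0.5018, 0.1444, 0.1216]), ((501.0746765136719, 145.57882690429688), (9.423318862915039, 31.17051887512207), 59.390682220458984), np.float64(149.3161282360392))
```

Call:
servo_tool([
  [[50,0.003,0.0005,-0.02,2.3],[50,0,0,-0.02,2.3],[50,0,0,-0.02,0],[50,0,0,-0.02,0],[50,0,0,-0.02,0],[50,0,0,-0.015,0],[50,0,0,-0.009,0],[50,0,0,-0.005,0]],
])

```text
time: 2.65
tool_pos: [0.4908, -0.0551, 0.1155]
tool_rot: [-0.0, 0.936, 0.353, -0.0]
contact_force: [0.1, -0.4, -0.2]
gripper_width: 0.498
grasp_force: 0.0
```

Call:
servo_tool([
  [[0,0,0,0,0],[0,0,0,0,0],[0,0,0,0,0],[0,0,0,0,0],[0,0,0,0,0],[0,0,0,0,0],[0,0,0,0,0],[0,0,0,0,0]],
])

```text
time: 3.45
tool_pos: [0.4907, -0.0538, 0.1174]
tool_rot: [-0.002, 0.936, 0.353, -0.0]
contact_force: [-5.9, 4.7, 4.6]
gripper_width: 0.09
grasp_force: 60.3
```

The wing is gripped (7.7 mm opening, 60 N). The stud-to-stud line is at 87.2°, so the right wing needs a turn of +46°.

Call:
servo_tool([
  [[0,-0.0007,0.001,0,2.0],[0,0,0,0,6.5],[0,0,0,0,7.5],[0,0,0,0,7.5],[0,0,0,0,7.5],[0,0,0,0,7.5],[0,0,0,0,5.5],[0,0,0,0,2.0]],
])

```text
time: 4.25
tool_pos: [0.4919, -0.0543, 0.1174]
tool_rot: [0.002, 0.723, 0.691, 0.001]
contact_force: [3.2, -0.8, -2.2]
gripper_width: 0.088
grasp_force: 59.3
```

Call:
servo_tool([
  [[0,0,0,0,0],[0,0,0,0,0],[40,0,0,0,0],[40,0,0,0,0],[40,0,0,0,0],[40,0,0,0.02,0],[40,0,0,0.04,0],[40,0,0,0.05,0]],
])

```text
time: 5.05
tool_pos: [0.4886, -0.0534, 0.2249]
tool_rot: [-0.003, 0.724, 0.69, -0.002]
contact_force: [0.1, 0.6, -0.3]
gripper_width: 0.405
grasp_force: 0.0
```

```bash
python3 - <<'E'
from h import *
f,P=look("w3")
for c in((.490,-.054),(.499,.145)): print(axis(P,c))
E
```

```text
5.05 [ 0.4886 -0.0534  0.2249] closing dir -2.6967490620722705 [-0.26 -0.26  1.94  0.    1.47 -0.21] [ 0.1  0.6 -0.3]
(503, array([ 0.4915, -0.0519,  0.1225]), ((491.6748352050781, -52.77304458618164), (31.29606056213379, 8.964858055114746), 87.35554504394531), np.float64(86.63522485265591))h.py:18: RuntimeWarning: Mean of empty slice.
  q=P[m][:,:2];box=cv2.minAreaRect((q*1000).astype(np.float32));w=q-q.mean(0)
  ret = um.true_divide(
Traceback (most recent call last):
  File "h.py", line 19, in axis
    e=np.linalg.svd(w,full_matrices=False)[2][0]
      ~~~~~~~~~~~~~~~~~~~~~~~~~~~~~~~~~~~~~~~^^^
IndexError: index 0 is out of bounds for axis 0 with size 0
```

The right wing is now at 87.4° (target 87.2°). Next is the left stud: shift (+0.010, +0.200) and turn +62°.

Call:
servo_tool([
  [[50,0.0013,0.025,0,7.76],[50,0.0013,0.025,0,7.76],[50,0.0013,0.025,0,7.76],[50,0.0013,0.025,0,7.76],[50,0.0013,0.025,0,7.76],[50,0.0013,0.025,0,7.76],[50,0.0013,0.025,0,7.76],[50,0.0013,0.025,0,7.76]],
])

```text
time: 5.9
tool_pos: [0.5006, 0.1471, 0.2261]
tool_rot: [-0.0, 0.261, 0.965, -0.0]
contact_force: [-0.4, 0.9, -0.1]
gripper_width: 0.504
grasp_force: 0.0
```

Call:
servo_tool([
  [[50,0,0,0,0],[50,0,0,0,0],[50,0,0,0,0],[50,0,0,0,0],[50,0,0,0,0],[50,0,0,0,0],[50,0,0,0,0],[50,0,0,0,0]],
])

```text
time: 6.7
tool_pos: [0.5009, 0.1459, 0.2263]
tool_rot: [0.0, 0.264, 0.965, -0.0]
contact_force: [1.2, -0.3, 0.4]
gripper_width: 0.497
grasp_force: 0.0
```

```bash
python3 - <<'E'
from h import *
f,P=look("w4")
print(axis(P,(.500,.146)))
E
```

```text
6.7 [0.5009 0.1459 0.2263] closing dir 59.37721327593676 [ 0.14 -0.18  1.87 -0.    1.46 -0.9 ] [ 1.2 -0.3  0.4]
(487, array([0.5002, 0.1473, 0.1224]), ((500.8565673828125, 146.8669891357422), (8.412867546081543, 31.367170333862305), 59.835880279541016), np.float64(149.3931976465391))
```

The tool is centred to within 1 mm and aligned. I'll descend, grip, turn −62.2° and release.

Call:
servo_tool([
  [[50,0,0.0007,-0.02,0],[50,0,0,-0.02,0],[50,0,0,-0.02,0],[50,0,0,-0.02,0],[50,0,0,-0.015,0],[50,0,0,-0.01,0],[50,0,0,-0.005,0],[0,0,0,0,0]],
])

```text
time: 7.55
tool_pos: [0.5008, 0.1467, 0.1159]
tool_rot: [-0.0, 0.264, 0.965, -0.0]
contact_force: [-0.5, 0.4, 0.5]
gripper_width: 0.349
grasp_force: 0.0
```

Call:
servo_tool([
  [[0,0,0,0,0],[0,0,0,0,0],[0,0,0,0,0],[0,0,0,0,0],[0,0,0,0,0],[0,0,0,0,0],[0,0,0,0,0],[0,0,0,0,-3]],
])

```text
time: 8.35
tool_pos: [0.5018, 0.1472, 0.1175]
tool_rot: [0.001, 0.29, 0.957, 0.001]
contact_force: [1.4, 3.8, 5.0]
gripper_width: 0.091
grasp_force: 61.6
```

Call:
servo_tool([
  [[0,0,0,0,-7.4],[0,0,0,0,-7.4],[0,0,0,0,-7.4],[0,0,0,0,-7.4],[0,0,0,0,-7.4],[0,0,0,0,-7.4],[0,0,0,0,-7.4],[0,0,0,0,-7.4]],
])

```text
time: 9.15
tool_pos: [0.5016, 0.1471, 0.1175]
tool_rot: [0.0, 0.726, 0.688, 0.001]
contact_force: [0.5, 3.7, 6.6]
gripper_width: 0.086
grasp_force: 61.6
```

Call:
servo_tool([
  [[0,0,0,0,0],[0,0,0,0,0],[40,0,0,0,0],[40,0,0,0,0],[40,0,0,0,0],[40,0,0,0.02,0],[40,0,0,0.04,0],[40,0,0,0.05,0]],
])

```text
time: 9.95
tool_pos: [0.4988, 0.1462, 0.2241]
tool_rot: [-0.002, 0.724, 0.69, -0.003]
contact_force: [0.8, 1.4, -0.0]
gripper_width: 0.401
grasp_force: 0.0
```

```bash
python3 - <<'E'
from h import *
f,P=look("w5")
print(axis(P,(.500,.146)))
E
```

```text
9.95 [0.4988 0.1462 0.2241] closing dir -2.815701781145697 [ 0.14 -0.18  1.87 -0.    1.46  0.19] [ 0.8  1.4 -0. ]
(491, array([0.5014, 0.1476, 0.1224]), ((501.51165771484375, 146.9394989013672), (31.470796585083008, 8.29810619354248), 87.27916717529297), np.float64(87.56505059544382))
```

Both wings are in line (87.4° and 87.3° against 87.2°). Now I'll go over the upright hatch with shut fingers to the back of its front edge. The hinge is at (0.673, 0.038), and the TCP waypoint behind the pad is (0.698, 0.037).

Call:
servo_tool([
  [[0,0,0,0.03,0],[0,0,0,0.03,0],[0,0,0,0.03,0],[0,0,0,0.03,0],[0,0.0247,-0.0137,0,0],[0,0.0247,-0.0137,0,0],[0,0.0247,-0.0137,0,0],[0,0.0247,-0.0137,0,0]],
])

```text
time: 10.8
tool_pos: [0.6004, 0.0912, 0.3455]
tool_rot: [-0.0, 0.724, 0.69, -0.001]
contact_force: [-0.2, 0.1, -0.4]
gripper_width: -0.003
grasp_force: 0.0
```

Call:
servo_tool([
  [[0,0.0247,-0.0137,0,0],[0,0.0247,-0.0137,0,0],[0,0.0247,-0.0137,0,0],[0,0.0247,-0.0137,0,0],[0,0,0,0,0],[0,0,0,-0.016,0],[0,0,0,-0.016,0],[0,0,0,-0.016,0]],
])

```text
time: 11.6
tool_pos: [0.6973, 0.0378, 0.296]
tool_rot: [-0.001, 0.724, 0.69, -0.001]
contact_force: [0.2, -0.6, 0.5]
gripper_width: -0.002
grasp_force: 0.0
```

```bash
python3 - <<'E'
from h import *
from plant import manip,grab_frame
s=manip.state();print(s["time"],s["tool_pos"],s["contact_force"],s["gripper_width"])
f=grab_frame("scene");cv2.imwrite("pics/s1.png",cv2.resize(f["pixels"][90:300,120:400,::-1],None,fx=2.5,fy=2.5))
x=np.array([.9988,-.0489]);h=np.array([.6729,.0380])
for p in [1.45,1.3,1.15,1.0,.85,.7,.55,.4,.3,.2,.1,.0]:
    c,n=np.cos(p),np.sin(p);a=-.183*c+.0035*n+.0145
    print(p,(h+x*a).round(4),round(.0995+.183*n+.0035*c+.014,4))
E
```

```text
11.6 [0.69731002 0.03783244 0.29597382] [ 0.20791966 -0.60729753  0.47261729] -0.002475102851697198
1.45 [0.6688 0.0382] 0.2956
1.3 [0.6419 0.0395] 0.2908
1.15 [0.6159 0.0408] 0.282
1.0 [0.5916 0.042 ] 0.2694
0.85 [0.5694 0.0431] 0.2533
0.7 [0.5498 0.044 ] 0.2341
0.55 [0.5334 0.0448] 0.2121
0.4 [0.5204 0.0455] 0.188
0.3 [0.5138 0.0458] 0.1709
0.2 [0.5089 0.046 ] 0.1533
0.1 [0.5059 0.0462] 0.1353
0.0 [0.5046 0.0462] 0.117
```

View pics/s1.png

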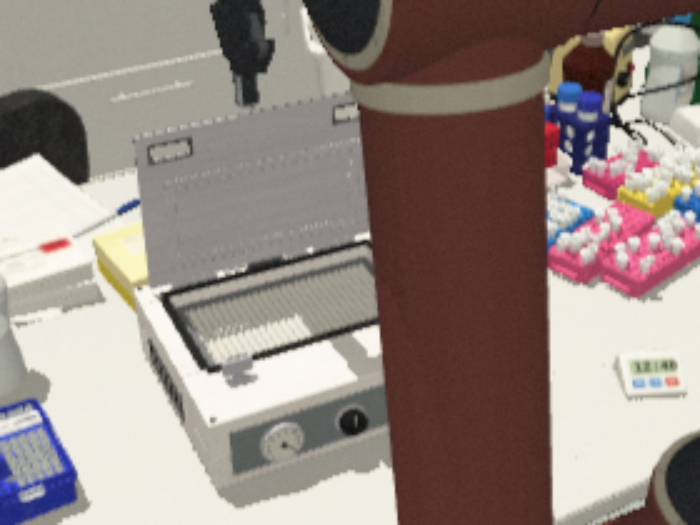

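The picture shows the shut gripper hanging behind the hatch's top edge at about (245,95), clear of everything. Now I'll follow the computed arc.

Call:
servo_tool([
  [[0,-0.01,0.0004,-0.0003,0],[0,-0.01,0.0003,-0.0003,0],[0,-0.0093,0.0003,-0.0003,0],[0,-0.009,0.0004,-0.0016,0],[0,-0.009,0.0004,-0.0016,0],[0,-0.009,0.0005,-0.0016,0],[0,-0.013,0.0006,-0.0044,0],[0,-0.013,0.0007,-0.0044,0]],
])

```text
time: 12.45
tool_pos: [0.6158, 0.0407, 0.2845]
tool_rot: [0.001, 0.724, 0.69, 0.001]
contact_force: [1.9, 0.1, 0.7]
gripper_width: 0.0
grasp_force: 1.2
```

Call:
servo_tool([
  [[0,-0.0122,0.0006,-0.0063,0],[0,-0.0121,0.0006,-0.0063,0],[0,-0.0111,0.0006,-0.0081,0],[0,-0.0111,0.0005,-0.008,0],[0,-0.0098,0.0005,-0.0096,0],[0,-0.0098,0.0004,-0.0096,0],[0,-0.0082,0.0004,-0.011,0],[0,-0.0082,0.0004,-0.011,0]],
])

```text
time: 13.25
tool_pos: [0.5335, 0.0448, 0.2148]
tool_rot: [0.001, 0.724, 0.69, 0.001]
contact_force: [-0.1, 0.0, 3.9]
gripper_width: -0.002
grasp_force: 2.0
```

```bash
python3 - <<'E'
from h import *
from plant import manip
f,P=look("w6")
# hatch angle from depth: fit plane on points in pump frame
x=np.array([.9988,-.0489]);h=np.array([.6729,.0380]);d=P[...,:2]-h;a=d@x;b=d@np.array([.0489,.9988])
for lo in(.11,.15,.2):
    m=(a<-.03)&(a>-.21)&(abs(b)<.13)&(abs(b)>.05)&(P[...,2]>lo)&(P[...,2]<.29)
    q=np.arctan2(P[...,2][m]-.101,-a[m]);print(m.sum(),np.percentile(q,[10,50,90]) if m.any() else 0)
E
```

```text
13.25 [0.5335 0.0448 0.2148] closing dir -2.8036782663407447 [-0.06 -0.14  1.85 -0.    1.43 -0.01] [-0.1  0.   3.9]
29495 [0.59731068 0.60274136 0.60991044]
24297 [0.59703636 0.60211081 0.60735228]
7174 [0.59615494 0.60119601 0.6056315 ]
```

View pics/w6.png

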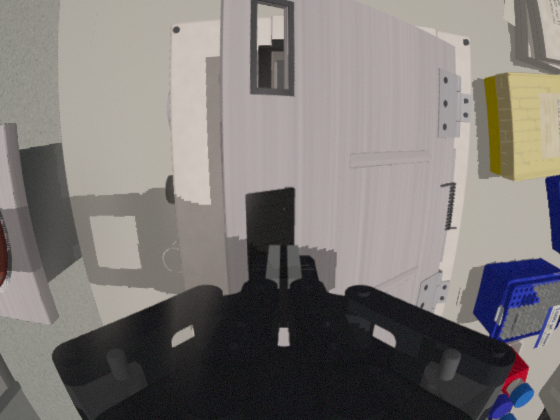

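The picture shows the fingers at (285,260) on the black pad at (270,220), with the hatch following at 0.60 rad and the left slot at (272,55). I'll continue down to about 0.2 rad.

Call:
servo_tool([
  [[0,-0.0046,0.0002,-0.008,0],[0,-0.0044,0.0002,-0.008,0],[0,-0.004,0.0003,-0.0081,0],[0,-0.0033,0.0001,-0.0085,0],[0,-0.0033,0.0001,-0.0086,0],[0,-0.0025,0.0001,-0.0088,0],[0,-0.0024,0.0001,-0.0088,0],[0,0,0,0,0]],
])

```text
time: 14.1
tool_pos: [0.5088, 0.0459, 0.1546]
tool_rot: [-0.0, 0.724, 0.69, -0.0]
contact_force: [-0.6, 0.4, 5.0]
gripper_width: -0.003
grasp_force: 2.4
```

Call:
servo_tool([
  [[0,-0.001,0,-0.006,0],[0,-0.001,0,-0.006,0],[0,-0.001,0,-0.006,0],[0,-0.0005,0,-0.006,0],[0,-0.0005,0,-0.006,0],[0,-0.0003,0,-0.005,0],[0,0,0,-0.003,0],[0,0,0,0,0]],
])

```text
time: 14.9
tool_pos: [0.5047, 0.0461, 0.1175]
tool_rot: [-0.001, 0.724, 0.69, -0.0]
contact_force: [-1.6, 0.6, 5.3]
gripper_width: -0.003
grasp_force: 2.9
```

The hatch is past the wing stop and almost flush. I'll press a little further and verify.

Call:
servo_tool([
  [[0,0,0,-0.001,0],[0,0,0,-0.001,0],[0,0,0,-0.001,0],[0,0,0,-0.001,0],[0,0,0,0,0],[0,0,0,0,0],[0,0,0,0,0],[0,0,0,0,0]],
])

```text
time: 15.7
tool_pos: [0.5048, 0.0461, 0.115]
tool_rot: [-0.001, 0.724, 0.69, -0.0]
contact_force: [-5.7, 1.1, 11.9]
gripper_width: 0.001
grasp_force: 5.7
```

```bash
python3 - <<'E'
from h import *
f,P=look("w7")
x=np.array([.9988,-.0489]);h=np.array([.6729,.0380]);d=P[...,:2]-h;a=d@x;b=d@np.array([.0489,.9988]);z=P[...,2]
m=(a<-.03)&(a>-.19)&(b<.13)&(b>.03)&(abs(z-.102)<.012)&(f["z_map"]>0);c=np.polyfit(a[m],z[m],1);print(m.sum(),c,np.polyval(c,[0,-.2]))
print(axis(P,(.5012,.1468),lo=.110,hi=.135))
t=__import__("plant").grab_frame("top");Q=points(t)
for k in((.4913,-.0533),(.5012,.1468)):
    try: print(axis(Q,k,lo=.110,hi=.135))
    except Exception as e: print(e)
E
```

```text
15.7 [0.5048 0.0461 0.115 ] closing dir -2.800041807564029 [-0.06 -0.11  2.    0.    1.25 -0.01] [-5.7  1.1 11.9]
57718 [0.00262506 0.10181704] [0.10181704 0.10129203]
(1805, array([0.5012, 0.1444, 0.122 ]), ((500.9363708496094, 145.41357421875), (30.06891441345215, 9.361413955688477), 86.23065948486328), np.float64(87.23252228109867))
(39, array([ 0.4883, -0.053 ,  0.1209]), ((488.1574401855469, -53.95729064941406), (41.27471160888672, 14.554519653320312), 70.52030181884766), np.float64(80.95648631836998))
(25, array([0.4984, 0.151 , 0.1211]), ((498.57196044921875, 151.1525421142578), (20.063493728637695, 8.661194801330566), 82.8844223022461), np.float64(82.80249012096402))
```

View pics/w7.png

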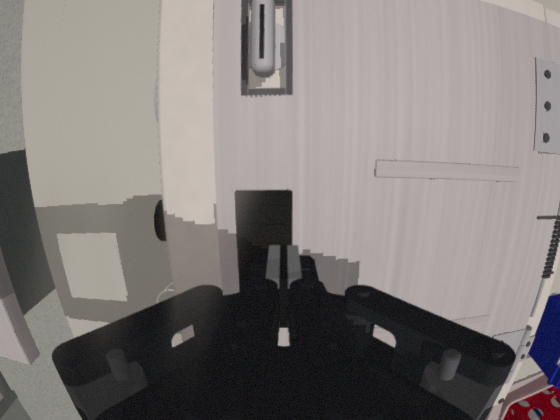

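The picture shows the left wing at (263,40) standing through its slot. The sheet is level (slope 0.003 rad) at 0.101 m, and the push is up to 12 N. I'll press slightly more as a margin and confirm it doesn't move further.

Call:
servo_tool([
  [[0,0,0,-0.001,0],[0,0,0,-0.001,0],[0,0,0,0,0],[0,0,0,0,0],[0,0,0,0,0],[0,0,0,0,0],[0,0,0,0,0],[0,0,0,0,0]],
])

```text
time: 16.6
tool_pos: [0.5049, 0.0461, 0.1149]
tool_rot: [-0.001, 0.724, 0.69, -0.001]
contact_force: [-11.2, 1.1, 22.1]
gripper_width: 0.0
grasp_force: 10.7
```

The hatch moved only 0.1 mm for 10 N more, so it is hard on its frame. Handing in.

```bash
python3 -c "
from plant import manip
print(manip.job_done())"
```

```text
the job is handed in; nothing more can be done
None
```

Both studs are turned in line with the slots, the hatch is flush on its frame and held shut at about 22 N after 16.6 s; I saw the left wing up through its slot, but judged the right one only from the hatch lying flush and a coarse top-view check.

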